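Turn the mug warmer up along its touch bar

ROBOT

A 7-joint arm with a two-finger parallel gripper is mounted at the origin on a cart in front of the work surface, level with it; the furniture and walls round the work are solid. World frame = base frame: x ahead of the robot, y to its left, z up, the work surface at z = 0. Lengths are in m, angles in rad, forces in N, time in s.
With the tool pointing down it reaches from about 0.35 to 0.9 m from the base axis. Payload 7.2 kg.
Tool frame: the origin (TCP) lies at the very end of the fingers, on their centre line; the grasp point (between the pads) lies 19 mm behind it; z points along the fingers, y is the line along which they close (so a half turn about z gives the same grasp; the last joint's range is limited). The gripper opens to 88 mm and grips with 3 to 60 N. Pads are 20 mm wide; open, the fingers measure 115 mm over their backs; the gripper's body (75 mm by 178 mm) begins 61 mm behind the grasp point.
Start: joints at [1.134, 0.411, -0.013, 1.596, 0.006, 1.134, -0.082], TCP at [0.225, -0.583, 0.223] pointing down, gripper open.
Joint ranges: [-2.95, 2.95], [-0.29, 1.99], [-1.47, 1.44], [0.14, 2.54], [-1.03, 4.17], [0.13, 1.85], [-2.86, 2.86]. Speed limits (rad/s): [2.39, 2.39, 3.01, 3.01, 3.14, 3.14, 3.14].

INTERFACE

Orientations are given as [roll, pitch, yaw] about the fixed x, y, z axes, in that order (R = Rz(yaw) Ry(pitch) Rx(roll)).
In Python, from bench import ctrl gives the robot as it stands.
- The arm moves only by the tool drive_effector, called after "Call:" as name([rows], argument=value, ...), one row to a line, values as JSON. Schema: {"type":"object","properties":{"rows":{"type":"array","items":{"type":"object","properties":{"x":{"type":"number"},"y":{"type":"number"},"z":{"type":"number"},"drx":{"type":"number"},"dry":{"type":"number"},"drz":{"type":"number"},"finger_gap":{"type":"number"}},"additionalProperties":false,"required":["finger_gap"]},"minItems":1,"maxItems":20},"squeeze":{"type":"number"},"only":{"type":"string"},"quiet":{"type":"boolean"},"lines":{"type":"string"}},"required":["rows"],"additionalProperties":false}. rows is a list of rows, 1 to 20 of them, each an object with the fields x, y, z (the shift in normalised numbers (1 is 500 mm)), drx, dry, drz (a rotation vector in fractions of the full range, 1 being pi/2 rad), finger_gap (the opening from 0.0 (shut) to 1.0 (fully open)); a field left out counts as zero (the opening has to be given); each row shifts and turns the commanded pose from where the row before left it, along the tool's axes as they then stand; what a row does not reach is not made up. A row lasts 1/8 s, in which the tool goes at most 0.0625 m and 0.188 rad, less where a joint would pass 70% of its speed; a pose out of reach is approached as far as the arm can. The fingers move at their own pace and stop on an object; squeeze is the grip in N (left out, the last holds). Time passes only in rows, so rows that do not move let the fingers close. The tool returns the time, the measured TCP pose, the force, the opening and the grip force at its end. only (a regular expression) keeps the lines of the reply that match it, lines (a string "A,B") keeps lines A to B, and quiet returns only ok. A shift or turn number past 1, either way, is cut back to 1. Input that does not fit is refused with a message, and nothing moves.
- ctrl.read_state(): the state, without advancing time (a new reading comes with each control period).
- ctrl.get_image(name): name is "scene" or "top" or "wrist"; returns a dict with "image" (384x512x3 uint8, red, green, blue), "fx", "fy", "cx", "cy" (pixels), "D" ([k1, k2, p1, p2, k3] as OpenCV has them; the pictures are not rectified), "rvec" (rotation vector, rad) and "tvec" (3), from world to camera coordinates, as OpenCV has them; the wrist camera has in their place "T_tool_cam" (4x4, takes a point from camera to tool coordinates, whose origin is the TCP and whose axes are the flange's). Camera axes: x right, y down, z forward; pixel columns grow to the right and rows downward; lengths in m; the calibration is good to about 2 mm. A picture is of the moment at which its call begins: read the wrist's pose just before it. There is no depth.
- ctrl.job_done(): hands the job in; it is judged then, once.
The state is a dict: "t": time; "joints": joint angles; "joint_vel": joint speeds; "joint_torque": joint torques, N m; "tcp_pos": TCP position; "tcp_rot": TCP orientation; "wrist_force": force on the tool from outside, world axes, zero at the start; "wrist_torque": the same for the moment, N m; "finger_gap": opening from 0.0 (shut) to 1.0 (fully open); "grasp_force": force on a finger pad.
Only numpy, scipy, OpenCV 4.12 (cv2) and the standard library are available. Lean on these libraries where they do the work, as an engineer would, in place of code of your own. Each camera call takes 0.05 s, during which the arm holds its last target. There are 200 camera calls.

TASK

Turn the mug warmer up to full: with closed fingertips touch the smallest dot at the low end of its curved touch bar, then follow the bar round with light pressure, over each dot in turn, to the largest red dot at the high end. Finish there, with the fingertips still gently pressing the bar down on the red dot when the program ends. Do not shove or lift the warmer or the mug on it, and leave everything else where it stands.

Things in the scene. Friction and masses are not known exactly. Their poses are not given: they have to be found in the camera images.
- warmer: black round electric mug warmer, 276 mm across, top face 28 mm above the worktop, about 2 kg, free-standing on rubber feet; origin at the centre of its underside, z up; its curved touch bar lies on its -x side, the side toward the robot (turned by up to 0.4 rad), and a steel disc with the mug on it in its middle
- touch_bar: curved white bar on the warmer, 22 mm wide: an arc of 120 mm radius (centre line) about the warmer's centre, 50 degrees to either side of its -x direction; flat top 36 mm above the worktop, 8 mm above the warmer's face. Sinks level on a spring, 6 mm at most: starts at 2 N, 4 N at 2 mm, 8 N at the stop; springs back. Origin on the arc's axis at the height of the bar's top, axes as the warmer's
- dot_1 (a point): dot 1 of 5 painted on the touch bar's top (smallest, blue, 7 mm across, the low end); the point at its centre on the top face; the dots lie on the bar's centre line 22.5 degrees (47 mm) apart, dot_1 at the warmer's +y end (left as the robot sees it), dot_5 at its -y end; touched when the point between the fingertips presses the bar within 15 mm of it
- dot_2 (a point): dot 2 of 5 painted on the touch bar's top (second, turquoise, 9 mm); the point at its centre on the top face; the dots lie on the bar's centre line 22.5 degrees (47 mm) apart, dot_1 at the warmer's +y end (left as the robot sees it), dot_5 at its -y end; touched when the point between the fingertips presses the bar within 15 mm of it
- dot_3 (a point): dot 3 of 5 painted on the touch bar's top (third, yellow, 12 mm, middle of the bar); the point at its centre on the top face; the dots lie on the bar's centre line 22.5 degrees (47 mm) apart, dot_1 at the warmer's +y end (left as the robot sees it), dot_5 at its -y end; touched when the point between the fingertips presses the bar within 15 mm of it
- dot_4 (a point): dot 4 of 5 painted on the touch bar's top (fourth, orange, 15 mm); the point at its centre on the top face; the dots lie on the bar's centre line 22.5 degrees (47 mm) apart, dot_1 at the warmer's +y end (left as the robot sees it), dot_5 at its -y end; touched when the point between the fingertips presses the bar within 15 mm of it
- dot_5 (a point): dot 5 of 5 painted on the touch bar's top (largest, red, 18 mm, the high end); the point at its centre on the top face; the dots lie on the bar's centre line 22.5 degrees (47 mm) apart, dot_1 at the warmer's +y end (left as the robot sees it), dot_5 at its -y end; touched when the point between the fingertips presses the bar within 15 mm of it
- mug: cream mug standing on the warmer's steel disc, 78 mm across, 116 mm with its handle, 101 mm tall (rim 129 mm above the worktop); origin in its underside 18 mm from the cup's axis, toward the handle
- timer: red and white wind-up kitchen timer, 65 mm across, 60 mm tall; stands on the worktop, not part of the job; origin at the centre of its underside
- tin: low round food tin, 86 mm across, 40 mm tall; stands on the cooktop (2 mm below the worktop) to the right, under a hood that hangs about 0.6 m above the cooktop and that a raised wrist or elbow swung across can hit, not part of the job; origin at the centre of its underside
- jam: jar of red jam with a pale lid, 69 mm across, 99 mm tall; stands on the worktop, not part of the job; origin at the centre of its underside
- spice_red: spice jar with red contents and red cap, 45 mm across, 106 mm tall; stands on the worktop, not part of the job; origin at the centre of its underside
- spice_green: spice jar with a green label and red cap, 45 mm across, 106 mm tall; stands on the worktop, not part of the job; origin at the centre of its underside

How it is judged:
By the outcome, as a careful person would: the job done as asked, in the order asked, and still so for the second after the job is handed in, while the arm keeps its last pose, push and grip.
It also fails if it takes over 42 s, if anything falls off the work surface, if the arm or the gripper's body presses on something with over 40 N, if the wrist force passes 120 N, or if a joint passes its speed limit or range.

## Working session

There is one attempt and no reset: what is moved stays moved. The work goes in short steps, Python scripts to look and compute and a tool call to move; the robot and the scene stay as the last step left them, time stands still between calls to the robot, and variables do not carry over. Pictures are saved under pics/ and viewed, at most 10 in all, crops included, and the job is handed in when it is done.

```bash
ls; mkdir -p pics; python3 - <<'E'
from bench import ctrl
import cv2,pickle
s=ctrl.read_state();print(s)
d={}
for n in("scene","top"):
    d[n]=ctrl.get_image(n);cv2.imwrite(f"pics/{n}0.png",d[n]["image"][:,:,::-1])
    print({k:v for k,v in d[n].items() if k!="image"})
pickle.dump(d,open("im.pkl","wb"))
E
```

```text
bench.py
pics
{'t': 0.0, 'joints': array([ 1.13380199,  0.41188704, -0.0127035 ,  1.59702038,  0.00559302,
        1.13428792, -0.08222202]), 'joint_vel': array([-0.00111409, -0.00136558,  0.0002745 , -0.00069241,  0.00099557,
        0.00086638, -0.00059287]), 'joint_torque': array([-9.61976798e-05, -5.87948477e+01,  6.41513262e-01, -2.91069353e+01,
       -5.39339706e-02,  1.84076739e-02,  1.27708731e-04]), 'tcp_pos': array([ 0.2250885 , -0.58253385,  0.22182682]), 'tcp_rot': array([-3.14002922e+00,  1.08036130e-04,  3.68786160e-01]), 'wrist_force': array([ 0.22452138, -0.00663037,  0.32765694]), 'wrist_torque': array([-0.01425484, -0.00212131, -0.01287114]), 'grasp_force': 0.0, 'finger_gap': 1.003380528187538}
{'fx': 386.8591013235792, 'fy': 386.8591013235792, 'cx': 256.7694730437483, 'cy': 190.99032354373773, 'D': array([0.01971693, 0.        , 0.        , 0.        , 0.        ]), 'rvec': array([ 1.06363269, -2.21199749,  1.17590971]), 'tvec': array([0.34836746, 0.27806655, 1.07065403])}
{'fx': 485.10428299504895, 'fy': 485.10428299504895, 'cx': 257.5271137722409, 'cy': 191.5751688199677, 'D': array([-0.04749561,  0.        ,  0.        ,  0.        ,  0.        ]), 'rvec': array([ 2.1312272 , -2.14425653,  0.17937207]), 'tvec': array([0.04243147, 0.49901286, 1.46843744])}
```

View pics/top0.png

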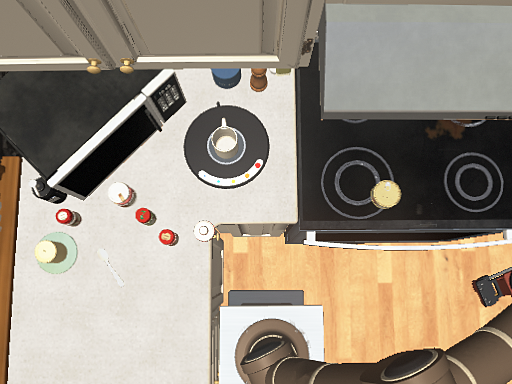

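View pics/scene0.png

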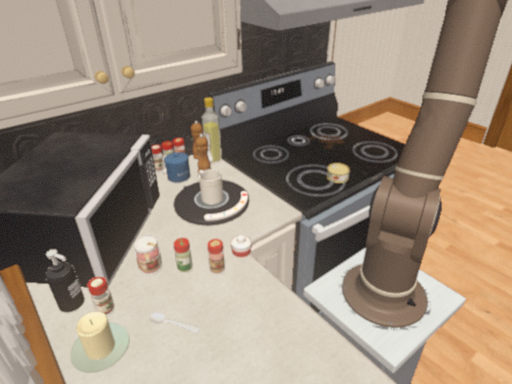

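The top view shows the warmer at about (227,145), with the bar from (202,178) to the red dot at (258,165). The mug stands in the middle, the timer at (204,231), and the arm is off to the right, clear of the warmer. The scene view agrees. Next I'll measure the bar and dots.

```bash
cat > h.py <<'E'
import cv2,numpy as np
def ray(c,uv,z):
    K=np.array([[c["fx"],0,c["cx"]],[0,c["fy"],c["cy"]],[0,0,1]])
    n=cv2.undistortPoints(np.array(uv,float).reshape(-1,1,2),K,c["D"])[:,0]
    R=cv2.Rodrigues(c["rvec"])[0];o=-R.T@c["tvec"]
    d=np.c_[n,np.ones(len(n))]@R
    return o+d*((z-o[2])/d[:,2])[:,None]
def circ(P):
    A=np.c_[2*P[:,:2],np.ones(len(P))];s=np.linalg.lstsq(A,(P[:,:2]**2).sum(1),rcond=None)[0]
    return s[:2],np.sqrt(s[2]+s[0]**2+s[1]**2)
E
python3 - <<'E'
import pickle;from h import *
d=pickle.load(open("im.pkl","rb"))
for n,box in(("top",(180,150,272,192)),("scene",(170,178,255,226))):
    c=d[n];x0,y0,x1,y1=box;im=c["image"];hsv=cv2.cvtColor(im,cv2.COLOR_RGB2HSV)
    print(n)
    sub=hsv[y0:y1,x0:x1]
    m=((sub[...,1]>70)&(sub[...,2]>110)).astype(np.uint8)
    k,l,st,ce=cv2.connectedComponentsWithStats(m)
    for i in range(1,k):
        if st[i,4]<2: continue
        uv=ce[i]+[x0,y0];h=np.median(sub[l==i][:,0]);print(uv.round(1),st[i,4],"hue",h,ray(c,[uv],.036)[0].round(4))
    # black warmer outline
    if n=="top":
        b=(cv2.inRange(im,(0,0,0),(75,75,75))[90:200,178:280])
        cs,_=cv2.findContours(b,cv2.RETR_EXTERNAL,cv2.CHAIN_APPROX_NONE)
        q=max(cs,key=cv2.contourArea)[:,0]+[178,90]
        P=ray(c,q,.028);ce0,r=circ(P)
        for _ in range(4):
            e=np.abs(np.hypot(*(P[:,:2]-ce0).T)-r);ce0,r=circ(P[e<.006])
        print("warmer",ce0,r,(e<.006).sum(),len(P))
    v=cv2.resize(im[y0-40:y1+10,x0-10:x1+20],None,fx=5 if n=="top" else 5,fy=5,interpolation=cv2.INTER_CUBIC)
    cv2.imwrite(f"pics/{n}_crop.png",v[:600,:800,::-1])
E
```

```text
top
[257.3 164.9] 22 hue 1.0 [0.5854 0.0395 0.036 ]
[246.5 175.1] 15 hue 21.0 [0.5526 0.0735 0.036 ]
[204.  175.5] 2 hue 104.0 [0.5522 0.2071 0.036 ]
[218. 181.] 5 hue 89.0 [0.5344 0.163  0.036 ]
[233. 181.] 9 hue 30.0 [0.5341 0.116  0.036 ]
warmer [0.6486814  0.13803287] 0.13428006025603711 239 245
scene
[174.5 178.9] 18 hue 106.0 [0.8369 0.1883 0.036 ]
[244.3 194.2] 10 hue 4.5 [0.5816 0.0414 0.036 ]
[242.  201.5] 6 hue 15.0 [0.5499 0.0753 0.036 ]
[234.7 208.3] 3 hue 23.0 [0.5331 0.1194 0.036 ]
```

View pics/top_crop.png

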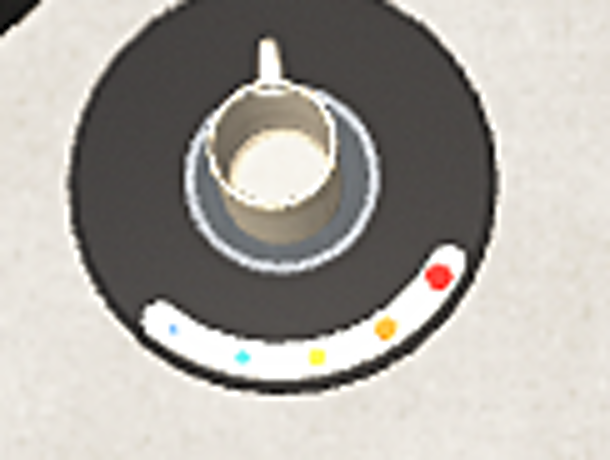

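The crop shows all five dots: blue is leftmost and red at upper right. Adjacent dots measure 46–47.5 mm apart, against 47 mm expected. Next I'll fit the known geometry to them.

```bash
cat >> h.py <<'E'
from scipy.spatial.transform import Rotation as Ro
from scipy.optimize import least_squares
A=np.deg2rad([-45,-22.5,0,22.5,45])   # polar angle about warmer -x (dot1..dot5)
def dots(p): return np.array(p[:2])-.12*np.c_[np.cos(A+p[2]),np.sin(A+p[2])]
E
python3 - <<'E'
import pickle;from h import *
T=np.array([[.5522,.2071],[.5344,.163],[.5341,.116],[.5526,.0735],[.5854,.0395]])
S=np.array([[.5331,.1194],[.5499,.0753],[.5816,.0414]])
# dot1 is at +y: -cos,-sin with angle -45 gives +y
for nm,M,i in(("top",T,slice(0,5)),("scene",S,slice(2,5))):
    r=least_squares(lambda p:(dots(p)[i]-M).ravel(),[.65,.13,.1]);print(nm,r.x.round(4),np.abs(r.fun).max().round(4))
r=least_squares(lambda p:np.r_[(dots(p)-T).ravel(),(dots(p)[2:]-S).ravel()],[.65,.13,.1]).x
D=dots(r);print(r,D.round(4));np.save("fit.npy",r)
c=pickle.load(open("im.pkl","rb"))["top"]
print("hood",ray(c,[[325,118],[500,118]],.6).round(2),"timer",ray(c,[[204,231]],.06).round(3),"cooktop edge",ray(c,[[302,228]],0).round(2))
from bench import ctrl
s=ctrl.read_state();R=Ro.from_euler("xyz",s["tcp_rot"])
g=np.r_[D[0],.12];print("tool move",R.inv().apply(g-s["tcp_pos"]))
for k in range(5):print("psi",A[k]+r[2])
E
```

```text
top [0.652  0.1398 0.197 ] 0.0007
scene [0.6516 0.1389 0.1642] 0.0002
[0.65152443 0.13951845 0.18531943] [[0.5525 0.2073]
 [0.5341 0.1642]
 [0.5336 0.1174]
 [0.551  0.074 ]
 [0.5838 0.0405]]
hood [[ 0.56 -0.09  0.6 ]
 [ 0.55 -0.45  0.6 ]] timer [[0.376 0.203 0.06 ]] cooktop edge [[ 0.39 -0.1   0.  ]]
tool move [ 0.5901629  -0.61852453  0.10270288]
psi -0.6000787335960414
psi -0.20737965189731727
psi 0.18531942980140687
psi 0.5780185115001311
psi 0.9707175931988552
```

The rows are not in the units I measure in: shifts go in shares of 500 mm and turns go in shares of pi/2 rad. I convert before sending: -0.0364 m / 0.5 = -0.0728, 0.0347 m / 0.5 = 0.0694.

Call:
drive_effector([
  {"x":0.0694, "y":-0.0728, "finger_gap":0},
  {"x":0.0694, "y":-0.0728, "finger_gap":0},
  {"x":0.0694, "y":-0.0728, "finger_gap":0},
  {"x":0.0694, "y":-0.0728, "finger_gap":0},
  {"x":0.0694, "y":-0.0728, "finger_gap":0},
  {"x":0.0694, "y":-0.0728, "finger_gap":0},
  {"x":0.0694, "y":-0.0728, "finger_gap":0},
  {"x":0.0694, "y":-0.0728, "finger_gap":0},
  {"x":0.0694, "y":-0.0728, "finger_gap":0},
  {"x":0.0694, "y":-0.0728, "finger_gap":0},
  {"x":0.0694, "y":-0.0728, "finger_gap":0},
  {"x":0.0694, "y":-0.0728, "finger_gap":0},
  {"x":0.0694, "y":-0.0728, "finger_gap":0},
  {"x":0.0694, "y":-0.0728, "finger_gap":0},
  {"x":0.0694, "y":-0.0728, "finger_gap":0},
  {"x":0.0694, "y":-0.0728, "finger_gap":0},
  {"x":0.0694, "y":-0.0728, "finger_gap":0},
], squeeze=5)

```text
t: 2.22
tcp_pos: [0.5529, 0.2081, 0.2222]
tcp_rot: [3.141, 0.001, 0.368]
wrist_force: [0.1, -0.9, -0.1]
finger_gap: 0.006
grasp_force: 0.0
```

Call:
drive_effector([
  {"drz":0.1025, "finger_gap":0},
  {"drz":0.1025, "finger_gap":0},
  {"drz":0.1025, "finger_gap":0},
  {"drz":0.1025, "finger_gap":0},
  {"drz":0.1025, "finger_gap":0},
  {"drz":0.1025, "finger_gap":0},
  {"finger_gap":0},
])

```text
t: 3.1
tcp_pos: [0.5522, 0.2068, 0.2223]
tcp_rot: [3.141, 0.0, -0.596]
wrist_force: [-0.4, -0.1, 0.7]
finger_gap: 0.004
grasp_force: 0.0
```

```bash
cat > rel.py <<'E'
import sys;from h import *
from bench import ctrl
s=ctrl.read_state();R=Ro.from_euler("xyz",s["tcp_rot"]);p=np.load("fit.npy");D=dots(p)
k=int(sys.argv[1]);print("t",s["t"],"q",s["joints"].round(2),"F",s["wrist_force"].round(2),"z",s["tcp_pos"][2].round(4))
d=s["tcp_pos"][:2]-p[:2];print("radius",np.hypot(*d).round(4),"theta",np.arctan2(-d[1],-d[0]).round(3),"yaw",s["tcp_rot"].round(3))
print("to dot in tool",R.inv().apply(np.r_[D[k-1],.036]-s["tcp_pos"]).round(4))
E
python3 rel.py 1
python3 - <<'E'
from bench import ctrl;import cv2,pickle
s=ctrl.read_state();c=ctrl.get_image("wrist");pickle.dump((s,c),open("w.pkl","wb"));cv2.imwrite("pics/w1.png",c["image"][:,:,::-1])
E
```

```text
t 3.1 q [-0.18  0.38 -0.35  1.67  0.14  1.12 -2.73] F [-0.38 -0.08  0.73] z 0.2223
radius 0.1199 theta -0.596 yaw [ 3.141  0.    -0.596]
to dot in tool [-0.     -0.0006  0.1863]
```

View pics/w1.png

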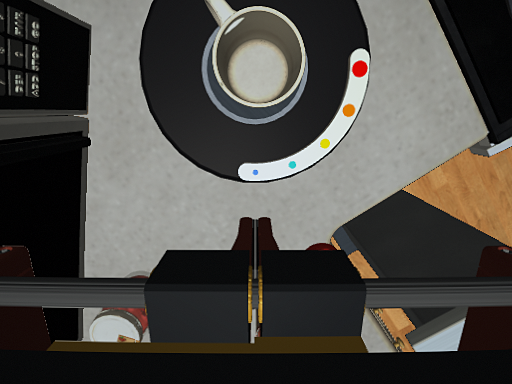

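The wrist view shows all five dots, blue at (255,172) and red at (360,69), so I'll use it to refine the fit.

```bash
python3 - <<'E'
import pickle;from h import *
s,c=pickle.load(open("w.pkl","rb"))
Tt=np.eye(4);Tt[:3,:3]=Ro.from_euler("xyz",s["tcp_rot"]).as_matrix();Tt[:3,3]=s["tcp_pos"]
E=np.linalg.inv(Tt@c["T_tool_cam"]);c["rvec"]=cv2.Rodrigues(E[:3,:3])[0];c["tvec"]=E[:3,3]
hsv=cv2.cvtColor(c["image"],cv2.COLOR_RGB2HSV);x0,y0,x1,y1=238,50,372,184
sub=hsv[y0:y1,x0:x1];m=((sub[...,1]>90)&(sub[...,2]>120)).astype(np.uint8)
k,l,st,ce=cv2.connectedComponentsWithStats(m)
L=[]
for i in range(1,k):
    if st[i,4]>8:
        uv=ce[i]+[x0,y0];P=ray(c,[uv],.036)[0];L.append((uv[0],*P[:2]));print(uv.round(1),st[i,4],np.median(sub[l==i][:,0]),P.round(4))
M=np.array(sorted(L))[:,1:]
if len(M)==5:
    r=least_squares(lambda p:(dots(p)-M).ravel(),[.65,.14,.18]);print(r.x.round(4),np.abs(r.fun).max(),dots(r.x).round(4))
    f=np.load("fit.npy");np.save("fit.npy",(f+r.x)/2);print(f)
E
python3 rel.py 1
```

```text
[359.4  68.3] 207 1.0 [0.5851 0.0411 0.036 ]
[348.6 109.9] 128 17.0 [0.5519 0.0742 0.036 ]
[324.6 143.2] 75 29.0 [0.5341 0.1176 0.036 ]
[292.  164.5] 44 90.0 [0.5342 0.1644 0.036 ]
[255. 172.] 21 108.0 [0.552  0.2076 0.036 ]
[0.6518 0.1409 0.1959] 7.870277970943584e-05 [[0.552  0.2076]
 [0.5341 0.1643]
 [0.5341 0.1175]
 [0.552  0.0743]
 [0.5851 0.0411]]
[0.65152443 0.13951845 0.18531943]
t 3.15 q [-0.18  0.38 -0.35  1.67  0.14  1.12 -2.73] F [ 0.63 -0.6  -0.1 ] z 0.2224
radius 0.1197 theta -0.591 yaw [ 3.141  0.    -0.594]
to dot in tool [-0.0003 -0.0006  0.1864]
```

Call:
drive_effector([
  {"z":0.056, "finger_gap":0},
  {"z":0.056, "finger_gap":0},
  {"z":0.056, "finger_gap":0},
  {"z":0.056, "finger_gap":0},
  {"z":0.056, "finger_gap":0},
  {"z":0.056, "finger_gap":0},
  {"z":0.02, "finger_gap":0},
  {"finger_gap":0},
])

```text
t: 4.15
tcp_pos: [0.5522, 0.2068, 0.0444]
tcp_rot: [3.141, 0.001, -0.596]
wrist_force: [-0.2, 0.8, 0.1]
finger_gap: 0.006
grasp_force: 0.0
```

```bash
python3 rel.py 1
```

```text
t 4.15 q [-0.23  0.58 -0.28  1.83  0.22  0.77 -2.79] F [-0.21  0.82  0.08] z 0.0444
radius 0.1197 theta -0.59 yaw [ 3.141e+00  1.000e-03 -5.960e-01]
to dot in tool [-0.0003 -0.0005  0.0084]
```

In the tool's units: 0.004 m / 0.5 = 0.008, 0.002 m / 0.5 = 0.004.

Call:
drive_effector([
  {"z":0.008, "finger_gap":0},
  {"z":0.008, "finger_gap":0},
  {"z":0.004, "finger_gap":0},
  {"finger_gap":0},
  {"finger_gap":0},
])

```text
t: 4.78
tcp_pos: [0.5529, 0.207, 0.0351]
tcp_rot: [-3.141, -0.001, -0.597]
wrist_force: [-0.1, -0.4, 3.8]
finger_gap: 0.007
grasp_force: 1.6
```

```bash
python3 rel.py 1
```

```text
t 4.775 q [-0.24  0.59 -0.27  1.83  0.22  0.75 -2.8 ] F [-0.14 -0.37  3.79] z 0.0351
radius 0.1193 theta -0.594 yaw [-3.141e+00 -1.000e-03 -5.970e-01]
to dot in tool [-0.0007 -0.     -0.0009]
```

In the tool's units: 0.0047 m / 0.5 = 0.0094, 0.0001 m / 0.5 = 0.0002, -0.0393 rad / 1.5708 = -0.025.

Call:
drive_effector([
  {"z":0.002, "finger_gap":0},
  {"finger_gap":0},
  {"x":0.0002, "y":0.0094, "drz":-0.025, "finger_gap":0},
  {"x":0.0002, "y":0.0094, "drz":-0.025, "finger_gap":0},
  {"x":0.0002, "y":0.0094, "drz":-0.025, "finger_gap":0},
  {"x":0.0002, "y":0.0094, "drz":-0.025, "finger_gap":0},
  {"x":0.0002, "y":0.0094, "drz":-0.025, "finger_gap":0},
  {"x":0.0002, "y":0.0094, "drz":-0.025, "finger_gap":0},
  {"x":0.0002, "y":0.0094, "drz":-0.025, "finger_gap":0},
  {"x":0.0002, "y":0.0094, "drz":-0.025, "finger_gap":0},
  {"x":0.0002, "y":0.0094, "drz":-0.025, "finger_gap":0},
  {"x":0.0002, "y":0.0094, "drz":-0.025, "finger_gap":0},
])

```text
t: 6.28
tcp_pos: [0.534, 0.1637, 0.0336]
tcp_rot: [-3.142, 0.0, -0.201]
wrist_force: [1.3, 2.1, 4.3]
finger_gap: 0.001
grasp_force: 2.3
```

```bash
python3 rel.py 2
```

```text
t 6.275 q [-0.1   0.56 -0.38  1.91  0.3   0.73 -2.42] F [1.28 2.11 4.33] z 0.0336
radius 0.12 theta -0.197 yaw [-3.142  0.    -0.201]
to dot in tool [ 0.     -0.0006 -0.0024]
```

Tracking is good, with the bar 2.4 mm down at about 4.5 N. I'll continue.

In the tool's units: 0.0047 m / 0.5 = 0.0094, 0.0001 m / 0.5 = 0.0002, -0.0393 rad / 1.5708 = -0.025.

Call:
drive_effector([
  {"x":0.0002, "y":0.0094, "drz":-0.025, "finger_gap":0},
  {"x":0.0002, "y":0.0094, "drz":-0.025, "finger_gap":0},
  {"x":0.0002, "y":0.0094, "drz":-0.025, "finger_gap":0},
  {"x":0.0002, "y":0.0094, "drz":-0.025, "finger_gap":0},
  {"x":0.0002, "y":0.0094, "drz":-0.025, "finger_gap":0},
  {"x":0.0002, "y":0.0094, "drz":-0.025, "finger_gap":0},
  {"x":0.0002, "y":0.0094, "drz":-0.025, "finger_gap":0},
  {"x":0.0002, "y":0.0094, "drz":-0.025, "finger_gap":0},
  {"x":0.0002, "y":0.0094, "drz":-0.025, "finger_gap":0},
  {"x":0.0002, "y":0.0094, "drz":-0.025, "finger_gap":0},
])

```text
t: 7.52
tcp_pos: [0.5331, 0.117, 0.0334]
tcp_rot: [-3.141, 0.001, 0.192]
wrist_force: [-0.8, 4.1, 4.0]
finger_gap: 0.009
grasp_force: 2.4
```

```bash
python3 rel.py 3
```

```text
t 7.525 q [ 0.06  0.57 -0.48  1.93  0.38  0.73 -2.02] F [-0.82  4.13  4.02] z 0.0334
radius 0.1208 theta 0.194 yaw [-3.141e+00  1.000e-03  1.920e-01]
to dot in tool [ 0.0008 -0.0004 -0.0026]
```

In the tool's units: 0.0047 m / 0.5 = 0.0094, 0.0002 m / 0.5 = 0.0004, -0.0393 rad / 1.5708 = -0.025.

Call:
drive_effector([
  {"x":0.0004, "y":0.0094, "drz":-0.025, "finger_gap":0},
  {"x":0.0004, "y":0.0094, "drz":-0.025, "finger_gap":0},
  {"x":0.0004, "y":0.0094, "drz":-0.025, "finger_gap":0},
  {"x":0.0004, "y":0.0094, "drz":-0.025, "finger_gap":0},
  {"x":0.0004, "y":0.0094, "drz":-0.025, "finger_gap":0},
  {"x":0.0002, "y":0.0094, "drz":-0.025, "finger_gap":0},
  {"x":0.0002, "y":0.0094, "drz":-0.025, "finger_gap":0},
  {"x":0.0002, "y":0.0094, "drz":-0.025, "finger_gap":0},
  {"x":0.0002, "y":0.0094, "drz":-0.025, "finger_gap":0},
  {"x":0.0002, "y":0.0094, "drz":-0.025, "finger_gap":0},
])

```text
t: 8.78
tcp_pos: [0.5506, 0.0737, 0.0331]
tcp_rot: [-3.14, 0.003, 0.585]
wrist_force: [-1.8, 2.9, 4.6]
finger_gap: 0.005
grasp_force: 2.6
```

```bash
python3 rel.py 4
```

```text
t 8.775 q [ 0.21  0.6  -0.57  1.9   0.45  0.77 -1.6 ] F [-1.79  2.93  4.63] z 0.0331
radius 0.121 theta 0.582 yaw [-3.14e+00  3.00e-03  5.85e-01]
to dot in tool [ 0.001   0.0002 -0.0029]
```

In the tool's units: 0.0047 m / 0.5 = 0.0094, 0.0002 m / 0.5 = 0.0004, -0.0393 rad / 1.5708 = -0.025.

Call:
drive_effector([
  {"x":0.0004, "y":0.0094, "drz":-0.025, "finger_gap":0},
  {"x":0.0004, "y":0.0094, "drz":-0.025, "finger_gap":0},
  {"x":0.0004, "y":0.0094, "drz":-0.025, "finger_gap":0},
  {"x":0.0004, "y":0.0094, "drz":-0.025, "finger_gap":0},
  {"x":0.0004, "y":0.0094, "drz":-0.025, "finger_gap":0},
  {"x":0.0004, "y":0.0094, "drz":-0.025, "finger_gap":0},
  {"x":0.0002, "y":0.0094, "drz":-0.025, "finger_gap":0},
  {"x":0.0002, "y":0.0094, "drz":-0.025, "finger_gap":0},
  {"x":0.0002, "y":0.0094, "drz":-0.025, "finger_gap":0},
  {"x":0.0002, "y":0.0094, "drz":-0.025, "finger_gap":0},
  {"finger_gap":0},
  {"finger_gap":0},
  {"finger_gap":0},
  {"finger_gap":0},
])

```text
t: 10.52
tcp_pos: [0.5839, 0.0403, 0.0331]
tcp_rot: [-3.14, 0.003, 0.976]
wrist_force: [-1.3, 0.7, 5.3]
finger_gap: 0.006
grasp_force: 2.6
```

```bash
python3 rel.py 5
python3 - <<'E'
from bench import ctrl;import cv2,numpy as np
a=ctrl.get_image("wrist")["image"];b=ctrl.get_image("top")["image"]
t=cv2.resize(b[80:210,160:300],(512,384),interpolation=cv2.INTER_CUBIC)
cv2.imwrite("pics/end.png",cv2.resize(np.hstack([a,t]),(800,300))[:,:,::-1])
E
```

```text
t 10.525 q [ 0.32  0.67 -0.65  1.82  0.53  0.84 -1.19] F [-1.29  0.71  5.26] z 0.0331
radius 0.1207 theta 0.975 yaw [-3.14e+00  3.00e-03  9.76e-01]
to dot in tool [ 0.0007  0.0001 -0.0029]
```

View pics/end.png

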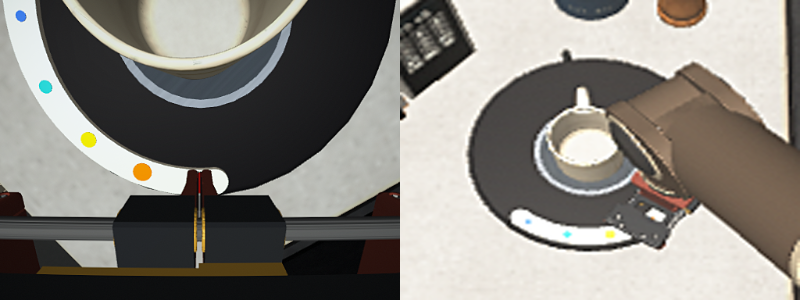

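The fingertips, at (200,180) in the left half, rest near the bar's end on the red dot. They press about 3 mm with 5 N. The blue dot in the top view is still at about (205,176), so the warmer has not moved.

```bash
python3 -c "
from bench import ctrl
print(ctrl.job_done())"
```

```text
the job is handed in; nothing more can be done
None
```

I handed the job in at about 10.6 s: the fingertips followed the bar from dot 1 to dot 5 in order and still press the red dot with about 5 N, and the warmer showed no visible shift.

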